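# Put the column spanner away in its tray and cover it

## Robot

A 7-joint arm with a two-finger parallel gripper is mounted at the origin on the work surface. World frame = base frame: x ahead of the robot, y to its left, z up, the work surface at z = 0. Lengths are in m, angles in rad, forces in N, time in s.
With the tool pointing down it reaches from about 0.4 to 0.85 m from the base axis. Payload 4.4 kg.
Tool frame: the origin (TCP) lies on the centre line of the jaws, within the pads' length; the fingertips stand 14 mm ahead of it and the grasp point (between the pads) lies 5 mm behind it; z points along the fingers, y is the line along which they close (so a half turn about z gives the same grasp; the last joint's range is limited). The gripper opens to 94 mm and grips with 3 to 60 N. Pads are 16 mm wide; open, the fingers measure 119 mm over their backs; the gripper's body (75 mm by 177 mm) begins 78 mm behind the grasp point.
Start: joints at [1.083, 0.628, 0.038, 1.517, -0.027, 0.996, -0.02], TCP at [0.266, -0.593, 0.219] pointing down, gripper open.
Joint ranges: [-3.06, 3.06], [-0.37, 2.12], [-1.25, 1.32], [0.18, 2.47], [-1.1, 4.24], [0.23, 1.98], [-2.94, 2.94]. Speed limits (rad/s): [2.57, 2.57, 3.14, 3.14, 3.14, 3.14, 3.14].

## Interface

Orientations are given as a unit quaternion [x, y, z, w].
In Python, from workcell import robot, imaging, search_frame, trace gives the robot as it stands. Calls block until the motion is done:
- robot.reach(position, orientation): joint-space move of the TCP to a pose.
- robot.servo_line(position, attitude=None, rate=0.15): straight line of the TCP; attitude=None keeps the orientation; rate is the mean speed in m/s.
- robot.set_joints(angles): joint-space move.
- robot.ungrasp() and robot.close(): open the fingers fully, or close them until they stop; the grip force is fixed at half the most.
- robot.sleep(seconds).
- robot.ik(position, orientation): joint angles nearest the present ones, or None.
- robot.observe(): the state.
- imaging.grab_frame(name): name is "side" or "top" or "wrist"; returns a dict with "img" (480x640x3 uint8, red, green, blue), "fx", "fy", "cx", "cy" (pixels), "position" and "attitude" of the camera in the world; the wrist camera has in their place "hand_eye" (4x4, takes a point from camera to tool coordinates, whose origin is the TCP and whose axes are the flange's). Camera axes: x right, y up, looking along -z (the intrinsics and any distortion apply to the point x, -y, -z); pixel columns grow to the right and rows downward; lengths in m; the calibration is good to about 2 mm. A picture is of the moment at which its call begins: read the wrist's pose just before it. There is no depth.
A pose or a line that the arm cannot do raises robot.MotionError and nothing moves.
- robot.sign_off(): hands the job in; it is judged then, once.
Trained networks look in a picture, given as the dict that the camera call returned (one of the last four; its "shot" number tells which), for a name from the list of things; names that differ only in an ending like _2 or _b are one class to them, and where a whole thing is asked for, a point or a joint stands for the part that bears it (a point fixed in the world has none). Each returns a list of dicts, best first, with "score" (0 to 1); they miss things now and then, are a little off and sometimes report something else, mostly with a low value. They report only what shows in the picture. A call takes as long as a camera call. They do not tell look-alikes from the thing itself.
- search_frame(picture, thing): "bbox" ([left, top, right, bottom] as shares, 0 to 1, of the picture: columns of its width, rows of its height, round what is visible of it).
- trace(picture, thing): "pixels" (480x640 bool, what is visible of it) and "bbox" ([left, top, right, bottom] as shares, 0 to 1, of the picture: columns of its width, rows of its height, round what is visible of it).
The state is a dict: "time": time; "joint_pos": joint angles; "qvel": joint speeds; "tau": joint torques, N m; "eef_pos": TCP position; "ee_rot": TCP orientation; "wrist_force": force on the tool from outside, world axes, zero at the start; "moment": the same for the moment, N m; "opening": opening from 0.0 (shut) to 1.0 (fully open); "gripper_force": force on a finger pad.
Only numpy, scipy, OpenCV 4.12 (cv2) and the standard library are available. Lean on these libraries where they do the work, as an engineer would, in place of code of your own. Each camera call takes 0.05 s, during which the arm holds its last target. There are 200 camera calls.

## Task

Put the orange-handled spanner away: take it from the rack where it stands on edge, lay it down flat on the open bench and let go of it. Then take it again across the handle and lay it fully home in the shaped pocket of the tray, jaw at the wide end, and finally set the loose white cover on the tray so that it sits seated and level. Set both down gently, without dropping them, and leave the jar, the beaker and the tin where they are.

Things in the scene. Friction and masses are not known exactly. Their poses are not given: they have to be found in the camera images.
- spanner: Flat open-ended spanner 130 long, 10 thick, 120 g, alike on both faces. Origin at its middle, near the centre of mass. x = towards the jaw, y = across the width, z = through the thickness. Orange handle x -65 to 31, 22 wide; steel head x 31 to 65, 34 wide. Starts on edge in the rack (y upright). Flat on the bench its origin is 5 high; stood on edge there it stays up until pushed over.
- spanner_jaw (a point): Point on the spanner's long axis 47 mm from its origin towards the jaw, at the root of the 14 wide jaw gap.
- rack: Grey rack fixed to the bench. Origin on the bench under the spanner's middle, x = towards its jaw. Base x -66 to 46, 50 wide, 6 high; forks 10 thick at x -43 and 22, 29 wide, 34 high, with slots 13 wide, slot floor 20 high. The handle rests in them, centre line 31 high, upper edge 42; between the forks (x -38 to 17) both its faces are free for fingers. Open bench: x 390-510, |y|<100.
- tray: Aluminium tray fixed to the bench, 147 (x) by 108, rim 26 high, inside 135 by 96, floor 4 high. Origin centre of underside, x towards the pocket's wide end, z up. Blue corner blocks, tops 16 high, leave a spanner-shaped pocket along x: 25.5 wide for x -67.5 to -37 (handle), 37.5 wide for x 29 to 67.5 (jaw); between, open to the full 96, so fingers can go down beside the handle.
- tray_pocket (a point): Where the spanner's origin comes to lie when it is home in the pocket: tray centre, 9 above the tray's underside; axes as the tray's, so the spanner's x points along x.
- cover: Loose white cover, 180 g. Origin centre of underside, z up. Below, a plug 130 (x) by 91, 5 deep, on which it stands and which goes inside the tray's rim; above it a plate 147 by 108, height 5 to 9, that rests on the rim; on top a centred black bar handle 60 (x) by 14, height 9 to 33. Seated, its origin is 21 above the tray's; either way round is right.
- vial_jar: Bystander: amber jar with white cap, 52 diameter, 75 high; origin at the centre of its underside.
- beaker: Bystander: white beaker, 56 diameter, 70 high; origin at the centre of its underside.
- septa_tin: Bystander: green tin, 60 diameter, 50 high; origin at the centre of its underside.
Not all that is in view belongs to the job. Leave any turquoise look-alike of the cover alone. There is more than one size of the spanner; the one meant has the size given above.

How it is judged:
By the outcome, as a careful person would: the job done as asked, in the order asked, and still so for the second after the job is handed in, with the robot touching nothing.
It also fails if it takes over 72 s, if anything falls off the work surface, if the arm or the gripper's body presses on something with over 40 N, if the wrist force passes 120 N, or if a joint passes its speed limit or range.

## Working session

There is one attempt and no reset: what is moved stays moved. The work goes in short steps, each a Python script; the robot and the scene stay as the last script left them, time stands still between calls to the robot, and variables do not carry over. Pictures are saved under pics/ and viewed, at most 10 in all, crops included, and the job is handed in when it is done.

```bash
ls; mkdir -p pics
python3 - <<'E'
from workcell import robot, imaging, search_frame, trace
import cv2,numpy as np
for n in ["top","side"]:
    f=imaging.grab_frame(n)
    cv2.imwrite(f"pics/{n}0.png",f["img"][:,:,::-1])
    print(n,{k:np.round(v,4).tolist() if not isinstance(v,(str,int)) else v for k,v in f.items() if k!="img"})
    for t in ["spanner","rack","tray","cover","vial_jar","beaker","septa_tin"]:
        for d in search_frame(f,t)[:4]:
            b=np.array(d["bbox"])*[640,480,640,480]; print(t,round(d["score"],2),b.round().tolist())
f=imaging.grab_frame("wrist"); print({k:np.round(v,4).tolist() if not isinstance(v,(str,int)) else v for k,v in f.items() if k!="img"})
print(robot.observe())
E
```

```text
pics
top {'fx': 612.9575, 'fy': 612.9575, 'cx': 323.4986, 'cy': 234.3359, 'position': [0.3545, 0.0357, 1.1726], 'attitude': [0.0472, -0.0496, -0.6995, 0.7113], 'shot': 1}
spanner 0.72 [483.0, 245.0, 556.0, 262.0]
spanner 0.64 [454.0, 179.0, 494.0, 212.0]
rack 0.64 [492.0, 240.0, 551.0, 271.0]
tray 0.74 [121.0, 221.0, 215.0, 307.0]
cover 0.95 [372.0, 289.0, 465.0, 375.0]
vial_jar 0.86 [224.0, 115.0, 254.0, 149.0]
beaker 0.59 [96.0, 157.0, 128.0, 192.0]
beaker 0.39 [119.0, 222.0, 212.0, 306.0]
septa_tin 0.68 [428.0, 108.0, 461.0, 146.0]
side {'fx': 611.3015, 'fy': 611.3015, 'cx': 323.1818, 'cy': 242.892, 'position': [0.3527, 0.737, 0.9765], 'attitude': [-0.038, 0.3268, 0.9358, -0.1266], 'shot': 2}
spanner 0.68 [381.0, 113.0, 388.0, 160.0]
spanner 0.55 [314.0, 146.0, 348.0, 162.0]
rack 0.67 [374.0, 124.0, 399.0, 157.0]
tray 0.89 [270.0, 358.0, 376.0, 460.0]
cover 0.96 [245.0, 198.0, 304.0, 261.0]
cover 0.78 [399.0, 183.0, 478.0, 246.0]
vial_jar 0.84 [188.0, 277.0, 223.0, 321.0]
beaker 0.7 [184.0, 404.0, 222.0, 452.0]
septa_tin 0.81 [252.0, 140.0, 280.0, 172.0]
septa_tin 0.75 [247.0, 200
[... 311 characters left out ...]
 1.08320726,  0.62835918,  0.03849609,  1.51738613, -0.02700742,
        0.99629653, -0.01998579]), 'qvel': array([ 6.09021252e-04, -8.19901287e-04,  5.23054956e-04,  1.37515352e-03,
        1.91133471e-05,  8.39287314e-04,  7.24227843e-04]), 'tau': array([-1.20030600e-04, -5.49559164e+01,  1.14317402e+00, -1.86940849e+01,
       -5.22577961e-02,  1.54589833e-02,  4.22234211e-05]), 'eef_pos': array([ 0.26614697, -0.59304441,  0.21950927]), 'ee_rot': array([9.77845237e-01, 2.09329147e-01, 3.07250215e-05, 2.81804905e-05]), 'wrist_force': array([ 0.65900636, -0.21310518, -1.17609524]), 'moment': array([-0.01732377, -0.05307925, -0.02491414]), 'gripper_force': 0.0, 'opening': 1.0009781707280085}
```

View pics/top0.png

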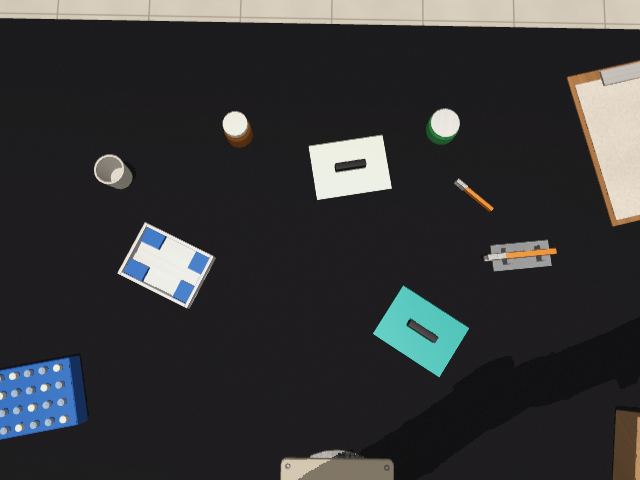

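View pics/side0.png

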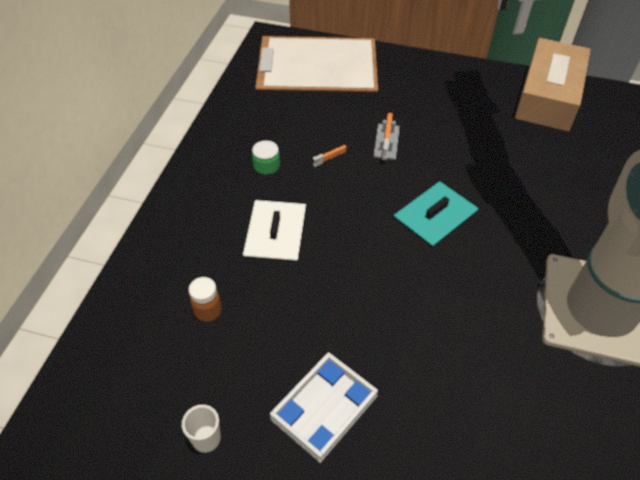

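```bash
cat > h.py <<'E'
from workcell import robot, imaging, search_frame, trace
import cv2, numpy as np, time
from scipy.spatial.transform import Rotation as R
from scipy.optimize import minimize
def box(x0,x1,y0,y1,z0,z1): return np.array([[x,y,z] for x in (x0,x1) for y in (y0,y1) for z in (z0,z1)])/1000.
TRAY=[box(-73.5,73.5,-54,54,0,26)]
BLUE=[box(a,b,*s,15.9,16) for a,b,w in ((-67.5,-37,12.75),(29,67.5,18.75)) for s in ((w,48),(-48,-w))]
COVER=[box(-65,65,-45.5,45.5,0,5),box(-73.5,73.5,-54,54,5,9),box(-30,30,-7,7,9,33)]
PLATE=[COVER[1]]
FLAT=[box(-65,31,-11,11,-5,5),box(31,47,-17,17,-5,5),box(47,65,7,17,-5,5),box(47,65,-17,-7,-5,5)]
HANDLE=[FLAT[0]]
EDGE=[b[:,[0,2,1]] for b in FLAT]
EDGEH=[EDGE[0]]
def cam(f, tcp=None):
    """world->cam R,t in OpenCV axes; tcp=(pos,quat) for the wrist"""
    if "hand_eye" in f:
        T=np.eye(4);T[:3,:3]=R.from_quat(tcp[1]).as_matrix();T[:3,3]=tcp[0]; C=T@np.array(f["hand_eye"])
    else:
        C=np.eye(4);C[:3,:3]=R.from_quat(f["attitude"]).as_matrix();C[:3,3]=f["position"]
    return C
def project(f,C,P):
    p=(np.asarray(P)-C[:3,3])@C[:3,:3]; d=-p[:,2]
    return np.c_[f["cx"]+f["fx"]*p[:,0]/d, f["cy"]-f["fy"]*p[:,1]/d]
def toplane(f,C,uv,z):
    d=C[:3,:3]@np.array([(uv[0]-f["cx"])/f["fx"],-(uv[1]-f["cy"])/f["fy"],-1]); return C[:3,3]+d*(z-C[2,3])/d[2]
def render(f,C,model,p):
    S=4; m=np.zeros((480*S,640*S),np.uint8)
    P=lambda b: b@R.from_euler('z',p[3]).as_matrix().T+p[:3]
    for b in model:
        h=cv2.convexHull(((project(f,C,P(b))+.5)*S*16).astype(np.float32)).astype(np.int32)
        cv2.fillConvexPoly(m,h,255,shift=4)
    return cv2.resize(m,(640,480),interpolation=cv2.INTER_AREA)/255.
def fit(views,model,p0,free=(0,1,2,3),step=(.006,.006,.006,.06)):
    """views: list of (frame, C, mask); returns pose, mean IoU"""
    free=list(free); p0=np.array(p0,float)
    def cost(q):
        p=p0.copy();p[free]=q;c=0
        for f,C,m in views:
            r=render(f,C,model,p); c+=1-np.minimum(r,m).sum()/max(np.maximum(r,m).sum(),1)
        return c/len(views)
    q0=p0[free]; sx=np.vstack([q0]+[q0+np.eye(len(free))[i]*step[free[i]] for i in range(len(free))])
    r=minimize(cost,q0,method='Nelder-Mead',options=dict(initial_simplex=sx,xatol=1e-4,fatol=1e-4,maxiter=150))
    p=p0.copy();p[free]=r.x; return p,1-r.fun
def hsv(f,lo,hi,near=None,rad=None):
    m=cv2.inRange(cv2.cvtColor(f["img"],cv2.COLOR_RGB2HSV),lo,hi)
    if near is not None:
        k=np.zeros_like(m);cv2.circle(k,tuple(int(round(v)) for v in near),int(rad),255,-1);m&=k
    return (m>0).astype(float)
ORANGE=((5,120,90),(22,255,255)); BLU=((100,100,60),(125,255,255))
def down(yaw): # tool z down, tool x along world heading yaw
    return (R.from_euler('z',yaw)*R.from_euler('x',np.pi)).as_quat()
def tcp():
    o=robot.observe(); return np.array(o["eef_pos"]),np.array(o["ee_rot"])
E
cat > m1.py <<'E'
from h import *
F={n:imaging.grab_frame(n) for n in("top","side")}
C={n:cam(F[n]) for n in F}
print("open bench px",project(F["top"],C["top"],[[.39,-.1,0],[.39,.1,0],[.51,.1,0],[.51,-.1,0]]).round().tolist())
def tr(n,thing,px):
    best=None
    for d in trace(F[n],thing):
        m=d["pixels"]; ys,xs=np.nonzero(m)
        if len(xs) and np.hypot(xs.mean()-px[0],ys.mean()-px[1])<25: return m.astype(float)
    print("miss",n,thing)
px=dict(tray=((167,265),(324,406)),cover=((350,167),(276,229)),vial_jar=((238,130),(205,299)),beaker=((112,171),(203,428)),septa_tin=((443,127),(266,157)))
for t in px: print(t,[toplane(F[n],C[n],px[t][i],.02).round(3).tolist() for i,n in enumerate(F)])
for t,mod,yaws in (("tray",TRAY,(-2.6,.5)),("cover",COVER,(1.4,))):
    v=[]
    for i,n in enumerate(F):
        m=tr(n,t,px[t][i])
        if m is not None: v.append((F[n],C[n],m))
    p0=toplane(F["top"],C["top"],px[t][0],.0)
    res=max((fit(v,mod,[*p0[:2],0,y]) for y in (-1.2,-.6,0,.6,1.2,1.57)),key=lambda r:r[1]); print(t,np.round(res[0],4),round(res[1],3))
    if t=="tray":
        vb=[(F[n],C[n],hsv(F[n],*BLU,px[t][i],55)) for i,n in enumerate(F)]
        for d in (0,np.pi):
            r=fit(vb,BLUE,res[0]+[0,0,0,d]); print(" blue",np.round(r[0],4),round(r[1],3))
vo=[(F[n],C[n],hsv(F[n],*ORANGE,c,45)) for n,c in (("top",(535,252)),("side",(389,125)))]
vo[0][2][:,:500]=0; vo[1][2][:,:374]=0
p0=toplane(F["top"],C["top"],(521,254),.03)
print(p0)
for y in (1.4,1.6): 
    r=fit(vo,EDGEH,[*p0[:2],.031,y]); print("spanner",np.round(r[0],4),round(r[1],3))
print("decoy len", [toplane(F["top"],C["top"],u,.005).round(3).tolist() for u in ((457,181),(492,209))])
c=cv2.resize(F["top"]["img"][165:285,430:590],(800,600),interpolation=cv2.INTER_CUBIC); cv2.imwrite("pics/crop1.png",c[:,:,::-1])
E
python3 m1.py
```

```text
open bench px [[392.0, 301.0], [287.0, 299.0], [289.0, 237.0], [392.0, 239.0]]
tray [[0.45, 0.327, 0.02], [0.449, 0.333, 0.02]]
cover [[0.645, -0.016, 0.02], [0.642, -0.007, 0.02]]
vial_jar [[0.715, 0.203, 0.02], [0.717, 0.19, 0.02]]
beaker [[0.63, 0.442, 0.02], [0.627, 0.421, 0.02]]
septa_tin [[0.728, -0.196, 0.02], [0.728, -0.201, 0.02]]
tray [0.4503 0.3279 0.0027 1.1273] 0.979
 blue [4.5100e-01 3.2860e-01 4.0000e-04 1.1279e+00] 0.839
 blue [0.4495 0.3244 0.0066 4.2715] 0.655
miss top cover
cover [ 0.6553 -0.0355 -0.0221 -1.4017] 0.97
[ 0.48123198 -0.33796363  0.03      ]
spanner [ 0.4828 -0.3456  0.0253  1.6731] 0.659
spanner [ 0.4818 -0.3403  0.0324  1.6775] 0.674
decoy len [[0.625, -0.225, 0.005], [0.571, -0.292, 0.005]]
```

View pics/crop1.png

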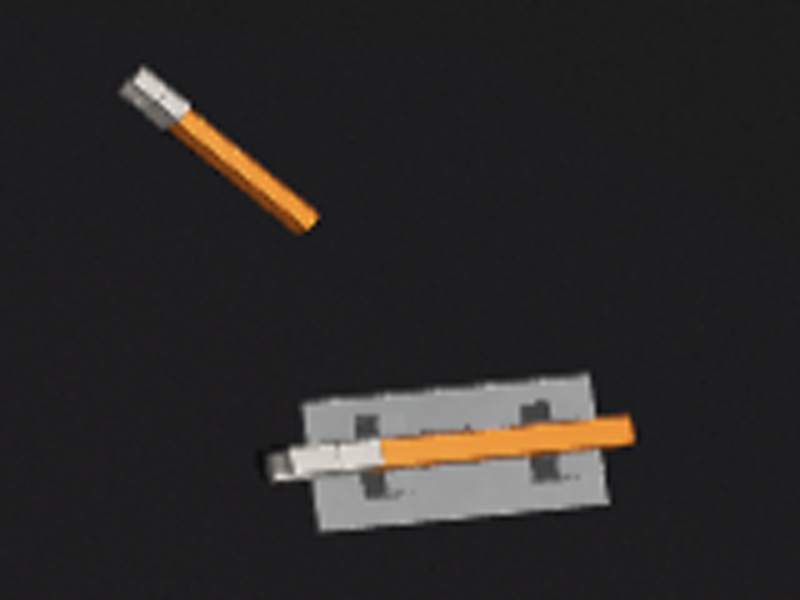

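```bash
cat > m2.py <<'E'
from h import *
ORG=((4,110,45),(24,255,255))
for y in (1.677,1.677-np.pi):
    for P in ([.482,-.34,.15],[.482,-.34,.035],[.45,0,.1],[.45,0,.02]):
        q=robot.ik(P,down(y)); print(round(y,2),P,None if q is None else np.round(q,2))
for y in (1.128,1.128-np.pi):
    for P in ([.45,.328,.15],[.45,.328,.02]):
        q=robot.ik(P,down(y)); print("tray",round(y,2),None if q is None else np.round(q,2))
E
python3 m2.py
```

```text
1.68 [0.482, -0.34, 0.15] [ 0.73  0.64 -0.26  1.76  0.22  0.78  0.47]
1.68 [0.482, -0.34, 0.035] [ 0.67  0.8  -0.17  1.82  0.24  0.54  0.46]
1.68 [0.45, 0, 0.1] [ 0.12  0.56 -0.25  2.17  0.32  0.45 -0.28]
1.68 [0.45, 0, 0.02] [ 0.03  0.72 -0.14  2.21  0.41  0.23 -0.37]
-1.46 [0.482, -0.34, 0.15] [ 0.24  0.69  0.54  1.77 -0.46  0.81 -2.04]
-1.46 [0.482, -0.34, 0.035] [ 0.3   0.85  0.44  1.83 -0.61  0.6  -1.92]
-1.46 [0.45, 0, 0.1] [-0.38  0.6   0.47  2.18 -0.59  0.48 -2.49]
-1.46 [0.45, 0, 0.02] [-0.29  0.76  0.34  2.22 -0.88  0.3  -2.22]
tray 1.13 [-0.43  0.61 -0.39  1.84  0.32  0.75 -1.43]
tray 1.13 [-0.69  0.79  0.02  1.92 -0.04  0.43 -1.09]
tray -2.01 [-0.06  0.81 -1.06  1.83  0.84  1.02  1.23]
tray -2.01 [-0.07  1.06 -1.06  1.9   1.17  0.98  0.98]
```

```bash
cat > m2.py <<'E'
from h import *
ORG=((4,110,45),(24,255,255))
V=[]
for i,P in enumerate(([.455,-.33,.17],[.505,-.35,.17])):
    (robot.reach if i==0 else robot.servo_line)(P,down(1.677))
    t=tcp(); f=imaging.grab_frame("wrist"); C=cam(f,t)
    c=project(f,C,[[.482,-.34,.04]])[0]; V.append((f,C,hsv(f,*ORG,c,130)))
    cv2.imwrite(f"pics/rk{i}.png",f["img"][:,:,::-1]); print(t[0].round(4),c.round(),V[-1][2].sum())
for z in (.025,.035):
    r=fit(V,EDGEH,[.482,-.34,z,1.677]); print("spanner",r[0].round(4),round(r[1],3))
for v in V: r1=fit([v],EDGEH,r[0],free=(0,1,3)); print(r1[0].round(4),r1[1].round(3))
ov=V[0][0]["img"].copy(); ov[render(V[0][0],V[0][1],EDGE,r[0])>.5]//=2
cv2.imwrite("pics/rkov.png",np.hstack([ov[100:480,120:520],V[1][0]["img"][100:480,120:520]])[:,:,::-1])
print(robot.observe()["time"])
E
python3 m2.py
```

```text
[ 0.4542 -0.332   0.1701] [346. 249.] 1180.0
[ 0.5038 -0.3504  0.1695] [290. 223.] 1319.0
spanner [ 0.4815 -0.3405  0.0287  1.686 ] 0.678
spanner [ 0.4816 -0.3405  0.0289  1.6841] 0.677
[ 0.4819 -0.3411  0.0289  1.6831] 0.608
[ 0.4814 -0.3405  0.0289  1.6818] 0.753
3.0
```

View pics/rkov.png

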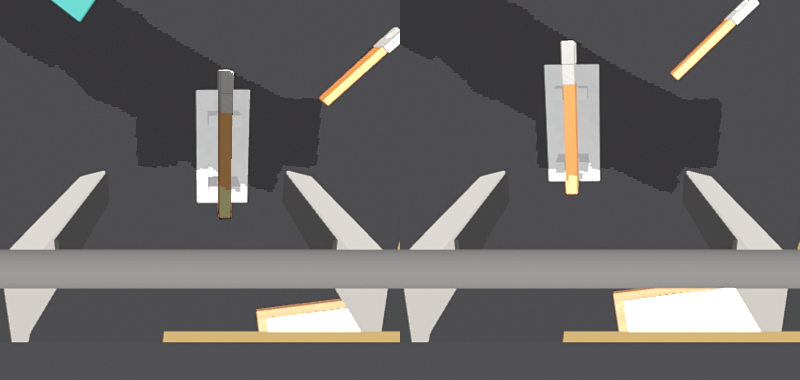

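```bash
cat > s1.py <<'E'
from h import *
yaw=1.684; S=np.array([.4816,-.3407,.031]); ux=np.array([np.cos(yaw),np.sin(yaw),0])
g=S-.010*ux; g[2]=.026
robot.servo_line([g[0],g[1],.12],down(yaw),.2)
robot.servo_line(g,None,.1); robot.sleep(.2)
t=tcp(); print("at",t[0].round(4),"err",(t[0]-g).round(4))
robot.close(); o=robot.observe(); print("open",o["opening"],o["gripper_force"],o["wrist_force"].round(1),o["eef_pos"].round(4))
robot.servo_line([g[0],g[1],.13],None,.1); o=robot.observe(); print("lift",o["opening"],o["gripper_force"],o["wrist_force"].round(1),o["time"])
E
python3 s1.py
```

```text
at [ 0.4831 -0.351   0.0266] err [ 0.0004 -0.0003  0.0006]
open 0.10076715267569025 29.99935269355774 [ 0.  -0.2  0.2] [ 0.4827 -0.3506  0.026 ]
lift 0.10476655182965723 29.99940276145935 [-0.8  0.1 -1.3] 7.1583
```

```bash
cat > s2.py <<'E'
from h import *
yaw=1.684; ux=np.array([np.cos(yaw),np.sin(yaw),0]); ax=np.cross(ux,[0,0,1])
Rn=R.from_rotvec(ax*np.arctan2(6,96))*R.from_quat(down(yaw)); q=Rn.as_quat()
pos=lambda z: np.array([.47,.02,z])-Rn.apply([.010,0,-.005])
robot.reach(pos(.08),q); robot.servo_line(pos(.022),None,.12); robot.sleep(.2)
f0=robot.observe()["wrist_force"].copy(); z=.022
while z>.010:
    z-=.001; robot.servo_line(pos(z),None,.02); f=robot.observe()["wrist_force"]
    if (f-f0)[2]>3: break
o=robot.observe(); print("touch z",z,(f-f0).round(1),o["opening"],o["time"],(o["eef_pos"]-pos(z)).round(4))
robot.ungrasp(); robot.sleep(.1)
t=tcp(); robot.servo_line(t[0]+[0,0,.022],None,.1)   # fingertips now near the upper edge
robot.sleep(.2)
t=tcp(); f=imaging.grab_frame("wrist"); cv2.imwrite("pics/up.png",f["img"][:,:,::-1])
f=imaging.grab_frame("side");C=cam(f); c=project(f,C,[[.47,.02,.015]])[0].astype(int); i=f["img"][c[1]-60:c[1]+60,c[0]-80:c[0]+80]
cv2.imwrite("pics/up2.png",np.hstack([cv2.resize(i,(480,360),interpolation=cv2.INTER_CUBIC),cv2.resize(cv2.imread("pics/up.png")[:,:,::-1],(320,240)).repeat(1,0).copy() if 0 else np.pad(cv2.resize(cv2.imread("pics/up.png")[:,:,::-1],(320,240)),((0,120),(0,0),(0,0)))])[:,:,::-1])
print(t[0].round(4),robot.observe()["time"])
E
python3 s2.py
```

```text
touch z 0.019999999999999997 [0.1 0.8 3.8] 0.10231986260085478 9.8583 [0.0002 0.     0.0002]
[0.4714 0.0105 0.036 ] 11.9667
```

View pics/up2.png

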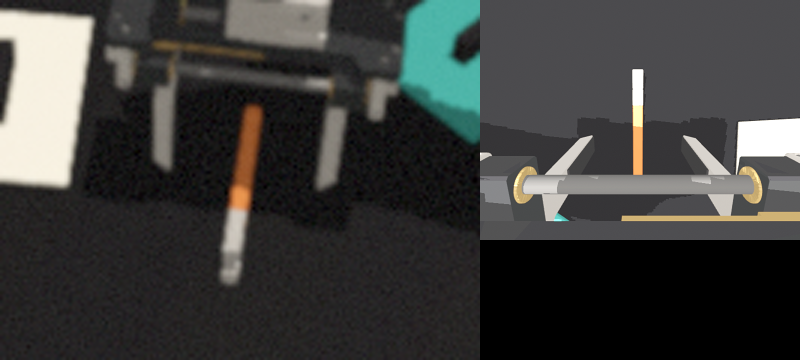

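```bash
cat > s3.py <<'E'
from h import *
yaw=1.684; n=np.array([np.sin(yaw),-np.cos(yaw),0])
t=tcp(); p=t[0].copy(); p[2]=.034
robot.servo_line(p+n*.036,None,.15)
robot.servo_line(p+n*.056,None,.03)
o=robot.observe(); print(o["wrist_force"].round(1))
robot.servo_line(p+n*.056+[0,0,.05],None,.15)
V=[]
for i,d in enumerate(([.485-.02,.0,.16],[.485+.03,.03,.16])):
    (robot.reach if i==0 else robot.servo_line)(d,down(yaw)); robot.sleep(.2)
    tt=tcp(); f=imaging.grab_frame("wrist"); C=cam(f,tt); c=project(f,C,[[.485,.02,.005]])[0]
    V.append((f,C,hsv(f,(3,90,45),(30,255,255),c,120))); cv2.imwrite(f"pics/fl{i}.png",f["img"][:,:,::-1]); print(tt[0].round(4),V[-1][2].sum())
m=max((fit(V,HANDLE,[.485,.02,.005,y]) for y in (yaw,yaw+.2,yaw-.2)),key=lambda r:r[1]); print("flat",m[0].round(4),round(m[1],3))
for v in V: r1=fit([v],HANDLE,m[0],free=(0,1,3)); print(r1[0].round(4),r1[1].round(3))
ov=V[0][0]["img"].copy(); ov[render(V[0][0],V[0][1],FLAT,m[0])>.5]//=2
cv2.imwrite("pics/flov.png",np.hstack([ov[50:450,120:520],V[1][0]["img"][50:450,120:520]])[:,:,::-1]); print(robot.observe()["time"])
E
python3 s3.py
```

```text
[ 0.2 -0.3 -0.3]
[0.4653 0.     0.1586] 2716.0
[0.5141 0.0292 0.1599] 2593.0
flat [0.4916 0.0243 0.0057 1.6182] 0.951
[0.4916 0.0243 0.0057 1.6182] 0.964
[0.4916 0.0238 0.0057 1.622 ] 0.939
15.1833
```

View pics/flov.png

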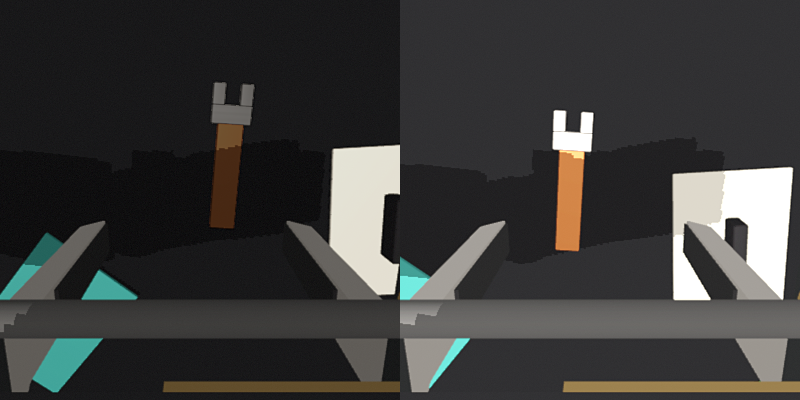

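```bash
cat > m3.py <<'E'
from h import *
def look(pts,yaw,thing,c0,extra=None):
    V=[];B=[];O=[]
    for i,d in enumerate(pts):
        (robot.reach if i==0 else robot.servo_line)(d,down(yaw)); robot.sleep(.25)
        tt=tcp(); f=imaging.grab_frame("wrist"); C=cam(f,tt); c=project(f,C,[c0])[0]
        for k in trace(f,thing):
            ys,xs=np.nonzero(k["pixels"])
            if np.hypot(xs.mean()-c[0],ys.mean()-c[1])<60: V.append((f,C,k["pixels"].astype(float))); break
        else: print("miss",thing,i)
        B.append((f,C,hsv(f,(100,80,30),(125,255,255),c,130)))
        cv2.imwrite(f"pics/{thing}{i}.png",f["img"][:,:,::-1])
    return V,B
def show(v,mod,p,name):
    ov=v[0]["img"].copy(); e=cv2.Canny((render(v[0],v[1],mod,p)*255).astype(np.uint8),50,100)>0; ov[e]=[255,0,0]; return ov[30:480,120:520]
V,_=look(([.60,-.02,.18],[.66,.01,.18]),1.74,"cover",[.65,-.02,.01])
c=fit(V,COVER,[.65,-.02,.0,1.74]); print("cover",c[0].round(4),round(c[1],3))
for v in V: r=fit([v],COVER,c[0],free=(0,1,3)); print("  ",r[0].round(4),r[1].round(3))
VT,B=look(([.43,.30,.19],[.47,.35,.19]),1.128,"tray",[.45,.328,.02])
t=fit(VT,TRAY,[.45,.328,.0,1.128]); print("tray",t[0].round(4),round(t[1],3))
for v in VT: r=fit([v],TRAY,t[0],free=(0,1,3)); print("  ",r[0].round(4),r[1].round(3))
for a in (0,np.pi): r=fit(B,BLUE,t[0]+[0,0,0,a]); print("blue",r[0].round(4),round(r[1],3))
cv2.imwrite("pics/ct.png",np.hstack([show(V[0],COVER,c[0],""),show(B[0],BLUE,t[0],"")])[:,:,::-1])
print(robot.observe()["time"])
E
python3 m3.py
```

```text
cover [ 0.6498 -0.0194 -0.003   1.7403] 0.977
   [ 0.6498 -0.0193 -0.003   1.739 ] 0.962
   [ 0.6498 -0.0194 -0.003   1.7401] 0.992
tray [ 0.4523  0.3247 -0.0027  1.1272] 0.99
   [ 0.4523  0.3247 -0.0027  1.1272] 0.993
   [ 0.4522  0.3248 -0.0027  1.1273] 0.988
blue [ 0.4522  0.325  -0.0025  1.1262] 0.93
blue [ 4.511e-01  3.226e-01 -2.400e-03  4.267e+00] 0.717
19.625
```

View pics/ct.png

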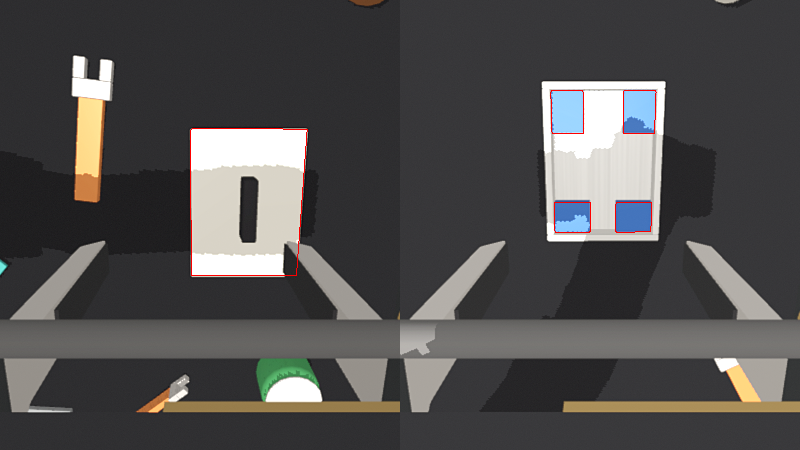

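```bash
cat > s4.py <<'E'
from h import *
yaw=1.619; S=np.array([.4916,.0242,0]); ux=np.array([np.cos(yaw),np.sin(yaw),0])
g=S-.004*ux; g[2]=.0165
robot.reach(g+[0,0,.07],down(yaw)); robot.servo_line(g,None,.1); robot.sleep(.25)
o=robot.observe(); print("err",(o["eef_pos"]-g).round(4)); 
robot.close(); o=robot.observe(); print("open",o["opening"],o["gripper_force"],o["wrist_force"].round(1),(o["eef_pos"]-g).round(4))
robot.servo_line(g+[0,0,.13],None,.15); robot.sleep(.2); t=tcp(); f=imaging.grab_frame("wrist"); o=robot.observe(); print(o["opening"],o["time"])
C=cam(f,t); exp=t[0]+[0,0,-.0115]+.004*ux; c=project(f,C,[exp+.03*ux])[0]
m=hsv(f,(3,90,45),(30,255,255),c,110); print(c,m.sum())
cv2.imwrite("pics/hand.png",f["img"][:,:,::-1])
np.savez("hand.npz",img=f["img"],m=m,C=C,tp=t[0],exp=exp)
ov=f["img"].copy(); ov[cv2.Canny((render(f,C,FLAT,[*exp,yaw])*255).astype(np.uint8),50,100)>0]=[255,0,0]
cv2.imwrite("pics/handov.png",ov[:,:,::-1])
E
python3 s4.py
```

```text
err [ 0.0004 -0.      0.0005]
open 0.22623610898463517 29.99941885471344 [-0.7  0.8 -0.3] [-0.0001 -0.     -0.    ]
0.22738328989464063 24.4083
[313.68184519 224.10380425] 4847.0
```

View pics/handov.png

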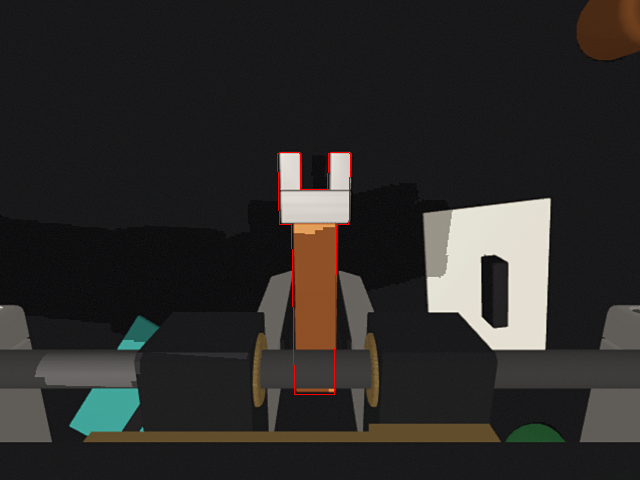

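```bash
cat > s5.py <<'E'
from h import *
yaw=1.1268; ux=np.array([np.cos(yaw),np.sin(yaw),0])
g=np.array([.4522,.3248,0])-.004*ux
at=lambda z: np.array([g[0],g[1],z])
robot.reach(at(.10),down(yaw)); robot.servo_line(at(.040),None,.1); robot.sleep(.3)
o=robot.observe(); print("err",(o["eef_pos"]-at(.040)).round(4)); f0=o["wrist_force"].copy(); m0=o["moment"].copy(); z=.040; log=[]
while z>.0185:
    z-=.0015 if z>.024 else .0007
    robot.servo_line(at(z),None,.03); o=robot.observe(); d=o["wrist_force"]-f0; log.append((round(z,4),round(o["eef_pos"][2],4),*d.round(1)))
    if d[2]>4: break
print(log); o=robot.observe(); print(o["opening"],(o["eef_pos"]-at(z)).round(4),(o["moment"]-m0).round(2),o["time"])
E
python3 s5.py
```

```text
err [0.0003 0.0002 0.0005]
[(0.0385, np.float64(0.0384), np.float64(1.0), np.float64(-0.8), np.float64(-0.1)), (0.037, np.float64(0.0368), np.float64(0.3), np.float64(-1.5), np.float64(-0.2)), (0.0355, np.float64(0.0354), np.float64(0.4), np.float64(0.0), np.float64(0.2)), (0.034, np.float64(0.0339), np.float64(0.1), np.float64(-0.6), np.float64(0.5)), (0.0325, np.float64(0.0324), np.float64(0.2), np.float64(-1.2), np.float64(1.1)), (0.031, np.float64(0.0309), np.float64(0.2), np.float64(-2.9), np.float64(0.8)), (0.0295, np.float64(0.0294), np.float64(0.8), np.float64(-2.3), np.float64(0.9)), (0.028, np.float64(0.0279), np.float64(0.7), np.float64(-1.6), np.float64(-0.4)), (0.0265, np.float64(0.0264), np.float64(0.7), np.float64(-1.4), np.float64(0.3)), (0.025, np.float64(0.0249), np.float64(-0.6), np.float64(-0.9), np.float64(0.2)), (0.0235, np.float64(0.0234), np.float64(0.4), np.float64(-1.4), np.float64(0.3)), (0.0228, np.float64(0.0228), np.float64(0.7), np.float64(-1.0), np.float64(0.1)), (0.0221, np.float64(0.022), np.float64(-0.2), np.float64(-0.3), np.float64(-0.0)), (0.0214, np.float64(0.0213), np.float64(-0.2), np.float64(-1.4), np.float64(-0.3)), (0.0207, np.float64(0.0206), np.float64(0.0), np.float64(-0.9), np.float64(-0.2)), (0.02, np.float64(0.0205), np.float64(-0.8), np.float64(-1.5), np.float64(7.0))]
0.23163955849358997 [ 0.0001 -0.      0.0005] [-0.22  0.31  0.03] 30.6333
```

```bash
cat > s6.py <<'E'
from h import *
robot.ungrasp(); o=robot.observe(); print("open",o["opening"],o["gripper_force"],o["wrist_force"].round(1),o["moment"].round(2),o["eef_pos"].round(4),o["time"])
p=o["eef_pos"].copy()
for dz in (.006,.014,.025,.06): 
    robot.servo_line([p[0],p[1],p[2]+dz],None,.08); o=robot.observe(); print(dz,o["opening"],o["wrist_force"].round(1))
robot.servo_line([.43,.30,.19],None,.2); robot.sleep(.2)
tt=tcp(); f=imaging.grab_frame("wrist"); C=cam(f,tt)
c=project(f,C,[[.4522,.3248,.014]])[0]; m=hsv(f,(3,90,45),(30,255,255),c,100)
r=fit([(f,C,m)],HANDLE,[.4522,.3248,.0065,1.1268],free=(0,1,3)); print(r[0].round(4),round(r[1],3),robot.observe()["time"])
ov=f["img"].copy()
cv2.imwrite("pics/home.png",cv2.resize(ov[60:300,180:500],(800,600))[:,:,::-1])
E
python3 s6.py
```

```text
open 0.7645079360882344 30.010494589805603 [-4.1  2.1  2.9] [ 0.35  0.78 -0.12] [0.4492 0.3218 0.02  ] 31.4667
0.006 0.7690017271510788 [  1.7   0.9 -24.3]
0.014 0.8755973570959519 [-5.4 -4.3 10.1]
0.025 1.0001585035678884 [ 0.8 -0.9  0.2]
0.06 0.9968148350843336 [0.7 0.2 0.2]
[0.4539 0.3248 0.0065 1.1296] 0.815 33.8
```

View pics/home.png

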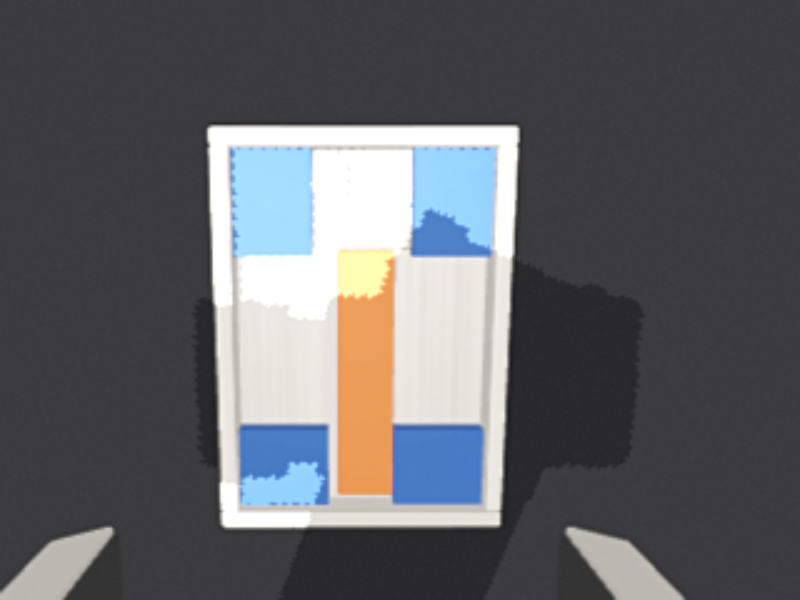

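```bash
cat > s7.py <<'E'
from h import *
g=np.array([.6498,-.0194,.0255])
robot.servo_line([.44,.30,.22],None,.2)
robot.reach(g+[0,0,.09],down(1.74)); robot.servo_line(g,None,.1); robot.sleep(.25)
o=robot.observe(); print("err",(o["eef_pos"]-g).round(4),o["wrist_force"].round(1))
robot.close(); o=robot.observe(); print("open",o["opening"],o["gripper_force"],(o["eef_pos"]-g).round(4))
robot.servo_line(g+[0,0,.03],None,.06); robot.servo_line(g+[0,0,.15],None,.15)
yaw=1.1268; at=lambda z: np.array([.4522,.3248,z])
robot.reach(at(.15),down(yaw)); robot.servo_line(at(.062),None,.1); robot.sleep(.3)
o=robot.observe(); print("open",o["opening"],"err",(o["eef_pos"]-at(.062)).round(4),o["time"]); f0=o["wrist_force"].copy(); m0=o["moment"]; z=.062; log=[]
while z>.0445:
    z-=.0015 if z>.049 else .0007
    robot.servo_line(at(z),None,.03); o=robot.observe(); d=o["wrist_force"]-f0; log.append([round(z,4),round(float(o["eef_pos"][2]),4),*d.round(1).tolist()])
    if d[2]>4: break
for l in log[-9:]: print(l)
o=robot.observe(); print(o["opening"],(o["moment"]-m0).round(2),o["time"])
E
python3 s7.py
```

```text
err [ 0.0004 -0.0001  0.0006] [ 0.4  0.2 -0.7]
open 0.1447744118852729 29.999734461307526 [-0.0001 -0.     -0.    ]
open 0.14834996860163324 err [0.0002 0.0002 0.0004] 42.4833
[0.0545, 0.0544, -0.9, -0.7, 0.7]
[0.053, 0.0529, 0.1, -1.0, -0.5]
[0.0515, 0.0514, -1.9, -0.3, 0.3]
[0.05, 0.0499, 0.6, -0.2, -0.4]
[0.0485, 0.0484, -1.3, -0.4, 0.5]
[0.0478, 0.0478, -1.0, -0.5, -0.1]
[0.0471, 0.0471, -0.6, -0.8, 1.1]
[0.0464, 0.0464, -0.7, -0.4, 0.1]
[0.0457, 0.0464, -1.8, -0.6, 8.2]
0.14617746094298922 [-0.18  0.21 -0.05] 45.7333
```

Contact came at the seated height (0.0464, expected 0.0465). Now I release, back off and check.

```bash
cat > s8.py <<'E'
from h import *
robot.ungrasp(); o=robot.observe(); p=o["eef_pos"].copy(); print(o["opening"],o["wrist_force"].round(1))
robot.servo_line([p[0],p[1],p[2]+.12],None,.12)
robot.reach([.45,.22,.25],down(1.1268)); robot.sleep(.3)
SEAT=[b+[0,0,.021] for b in COVER]; out=[]
for n in ("wrist","side","top"):
    t=tcp(); f=imaging.grab_frame(n); C=cam(f,t); c=project(f,C,[[.4522,.3248,.03]])[0]
    for k in trace(f,"cover"):
        ys,xs=np.nonzero(k["pixels"])
        if np.hypot(xs.mean()-c[0],ys.mean()-c[1])<50:
            r=fit([(f,C,k["pixels"].astype(float))],[SEAT[1],SEAT[2]],[.4522,.3248,0,1.1268],free=(0,1,3)); print(n,r[0].round(4),round(r[1],3)); break
    s=70 if n!="wrist" else 110; c=c.astype(int); y0,x0=max(c[1]-s,0),max(c[0]-s,0); out.append(cv2.resize(f["img"][y0:y0+2*s,x0:x0+2*s],(266,266),interpolation=cv2.INTER_CUBIC))
cv2.imwrite("pics/end.png",np.hstack(out)[:,:,::-1]); print(robot.observe()["time"])
E
python3 s8.py
```

```text
0.99503405734688 [ 0.   0.1 -0.6]
wrist [0.4545 0.3246 0.     1.1276] 0.984
side [0.4529 0.3267 0.     1.1287] 0.977
top [0.5004 0.2918 0.     0.9083] 0.065
49.3667
```

View pics/end.png

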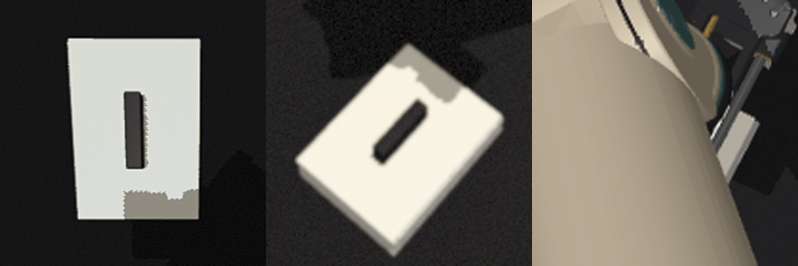

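The wrist and side views show the cover flush and level on the tray. The top view is blocked by the arm. The gripper is clear of everything, so I'm handing in.

```bash
python3 -c "
from workcell import robot
print(robot.observe()['time']); print(robot.sign_off())"
```

```text
49.3667
the job is handed in; nothing more can be done
None
```

Handed in at 49.4 s: the spanner was stood on edge on the bench and tipped over flat with a finger, then laid home in the tray (jaw at the wide end), with the cover seated level on top. When the gripper let go of the spanner in the tray, the opening fingers pressed on the tray walls at about 30 N. I did not check the jar, beaker and tin again at the end.

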